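Stop a stirrer rocking with a wedge

ROBOT

A 6-joint arm with a two-finger parallel gripper is mounted at the origin on a cart in front of the work surface, level with it; the furniture and walls round the work are solid. World frame = base frame: x ahead of the robot, y to its left, z up, the work surface at z = 0. Lengths are in m, angles in rad, forces in N, time in s.
With the tool pointing down it reaches from about 0.4 to 0.825 m from the base axis. Payload 7 kg.
Tool frame: the origin (TCP) lies on the centre line of the jaws, within the pads' length; the fingertips stand arm.tip_reach ahead of it and the grasp point (between the pads) lies 5 mm behind it (arm.tip_reach is the distance from the TCP to the fingertips, in m); z points along the fingers, y is the line along which they close (so a half turn about z gives the same grasp; the last joint's range is limited). The gripper opens to 88 mm and grips with 3 to 60 N. Pads are 19 mm wide; open, the fingers measure 130 mm over their backs; the gripper's body (78 mm by 193 mm) begins 47 mm behind the grasp point.
Start: joints at [-0.819, 0.359, 0.012, 0, -1.224, -0.288], TCP at [0.302, -0.604, 0.241] pointing down, gripper open.
Joint ranges: [-3.07, 3.07], [-1.43, 2.12], [-1.02, 1.25], [-3.03, 1.67], [-3.05, -0], [-3.03, 3.03]. Speed limits (rad/s): [2.39, 2.39, 3.01, 3.14, 3.14, 3.14].

INTERFACE

Orientations are given as [roll, pitch, yaw] about the fixed x, y, z axes, in that order (R = Rz(yaw) Ry(pitch) Rx(roll)).
In Python, from station import status, optics, order, arm gives the robot as it stands. The module is installed in compiled form; this text tells all that it offers.
- The arm moves only by the shell command python3 -m jog 'ROWS' [FORCE]. ROWS is JSON, a list of rows, each a list of 3 entries, a list of its own where there are three numbers: the gripper command: -1 is shut, 1 is fully open, values between are in proportion, then the shift along the tool's x, y, z in mm, then the turn about the tool's z in rad. A call has 1 to 20 rows; each row is the pose to reach, as a shift and turn from the pose commanded when the call began, along the tool's axes at that moment; what a row does not reach only later rows make up. A row lasts 1/8 s, in which the tool goes at most 62.5 mm and 10.7 degrees, less where a joint would pass 70% of its speed; a pose out of reach is approached as far as the arm can. A call with a gripper value outside its range is refused whole. The fingers move at their own pace and stop on an object; FORCE is the grip in N (left out, the last holds). Time passes only in rows, so rows that repeat a pose let the fingers close. It gives the time, the measured TCP pose, the force, the opening and the grip force at its end, in the units of the state.
- status.get_state(): the state, without advancing time (a new reading comes with each control period).
- optics.grab_frame(name): name is "scene" or "top" or "wrist"; returns a dict with "color" (420x560x3 uint8, red, green, blue), "mtx" (3x3 intrinsics, pixels), "cam_to_world" (4x4, takes a point from camera to world coordinates). Camera axes: x right, y down, z forward; pixel columns grow to the right and rows downward; lengths in m; the calibration is good to about 2 mm. The wrist camera is an equidistant fisheye: a pixel r from the principal point sees the ray r / f radians off the axis. A picture is of the moment at which its call begins. There is no depth.
- order.job_done(): hands the job in; it is judged then, once.
The state is a dict: "t": time; "q": joint angles; "qd": joint speeds; "joint_efforts": joint torques, N m; "eef_pos": TCP position; "ee_rot": TCP orientation; "force": force on the tool from outside, world axes, zero at the start; "moment": the same for the moment, N m; "width": finger opening in m; "gripper_force": force on a finger pad.
Only numpy, scipy, OpenCV 4.12 (cv2) and the standard library are available. Lean on these libraries where they do the work, as an engineer would, in place of code of your own. Each camera call takes 0.05 s, during which the arm holds its last target. There are 200 camera calls.

TASK

The magnetic stirrer rocks because its front left foot (on the robot's left) is too short. With the fingertips push the wooden wedge along the worktop, thin end first, under that foot until it is snug and the stirrer stays level, then press down firmly on the top of the stirrer at that corner to check that it no longer rocks (push the wedge in further and try again if it does), and leave the wedge in place. Do not lift the wedge or the stirrer, do not shove the stirrer out of its place, and leave the other things alone.

Things in the scene. Friction and masses are not known exactly. Their poses are not given: they have to be found in the camera images.
- stirrer: Slim white magnetic stirrer, loose, 144 x 144 mm, housing 18 to 70 mm above the worktop, round metal plate (104 x 3 mm) on top, knob and panel on its front; about 2.2 kg. Origin: plan centre at worktop level. x front to rear, y to its left, z up. Domed feet (20 mm) at x, y = +-56 mm; the one at -56, +56 is too short. It rests level on the other three, its weight towards the rear right.
- short_foot (a point): Lowest point of the short domed foot (20 mm diameter), at the stirrer's x -56, y +56 mm, 16 mm inside the left wall. It hangs 5 to 10 mm above the worktop when the stirrer stands level; how much differs each time. It does not move in the stirrer.
- press_corner (a point): Point on the flat top of the stirrer straight above the short foot, 70 mm above the worktop when level; the place to press. Unwedged, 3 to 5 N here tip the stirrer until the short foot lands; it rocks back when let go.
- wedge: Loose wooden wedge, 95 mm long, 44 wide, about 90 g, lying flat left of the stirrer, thin end roughly towards the short foot. Origin: centre of its underside; x points to the thin end. Thin end (x +47.5 mm) 2 mm thick; ramp rises evenly to 16 mm at x -17.5; then a block heel 26 mm high to the flat upright rear face at x -47.5, the place to push.
- ramp (a point): Middle of the wedge's sloping face (wedge x +15 mm, 9 mm above the worktop). x runs down the slope to the thin end, z stands square to the slope. Alone the wedge slides with about 1 N; more means that it meets the foot. Beyond about 15 N the stirrer itself may slide.
- spacer_box: Small white card box 33 x 49 x 34 mm, bystander. Origin: centre of underside.
- vial: Glass vial with screw cap, 25 mm diameter, 50 mm high, bystander. Origin: centre of underside.
- timer: Bench timer 58 x 66 x 22 mm, bystander. Origin: centre of underside.
- jar: Amber jar with black cap, 62 mm diameter, 94 mm high, bystander. Origin: centre of underside.
- marker: Marker pen 135 mm long lying down, bystander. Origin: centre of underside.
- hex_key: Steel hex key 84 mm long lying down, bystander. Origin: centre of underside.
Things that resemble listed ones, but are neither listed nor needed, are in the scene too. Several things have the shape of the wedge; the one meant has the colours described above.

How it is judged:
By the outcome, as a careful person would: the job done as asked, in the order asked, and still so for the second after the job is handed in, with the robot touching nothing.
It also fails if it takes over 38 s, if anything falls off the work surface, if the arm or the gripper's body presses on something with over 40 N, if the wrist force passes 120 N, or if a joint passes its speed limit or range.

## Working session

There is one attempt and no reset: what is moved stays moved. The work goes in short steps, Python scripts to look and compute and a shell command to move; the robot and the scene stay as the last step left them, time stands still between calls to the robot, and variables do not carry over. Pictures are saved under pics/ and viewed, at most 10 in all, crops included, and the job is handed in when it is done.

```bash
mkdir -p pics; python3 - <<'E'
from station import status, optics, arm
import cv2, numpy as np
s=status.get_state(); print(s, arm.tip_reach)
for n in ("scene","top"):
    f=optics.grab_frame(n); cv2.imwrite(f"pics/{n}0.png",cv2.resize(f["color"][:,:,::-1],(800,600),interpolation=cv2.INTER_CUBIC))
    np.savez(f"{n}0.npz",**f); print(f["mtx"],f["cam_to_world"].round(3))
E
```

```text
{'t': 0.0, 'q': array([-8.18894763e-01,  3.59380194e-01,  1.10731894e-02, -3.73892781e-04,
       -1.22408629e+00, -2.88107036e-01]), 'qd': array([-1.10852872e-03, -1.02349132e-04, -7.16561104e-05, -1.58436251e-03,
        2.60393673e-04, -8.07336954e-04]), 'joint_efforts': array([ 7.45779507e-04, -5.82715845e+01,  2.93058068e+01,  6.99703261e+00,
        6.98031407e-03, -1.52005596e-04]), 'eef_pos': array([ 0.30174315, -0.60328718,  0.23962895]), 'ee_rot': array([ 3.13996163e+00, -1.16808447e-04, -2.67792536e+00]), 'force': array([ 0.01559224,  1.00209988, -0.28854641]), 'moment': array([ 0.0038345 , -0.0018065 ,  0.03384705]), 'gripper_force': 0.0, 'width': 0.08799779960646313} 0.014
[[446.4010478    0.         271.69627025]
 [  0.         446.4010478  209.395559  ]
 [  0.           0.           1.        ]] [[ 0.541 -0.535  0.65  -0.284]
 [-0.841 -0.329  0.429 -0.42 ]
 [-0.016 -0.778 -0.628  0.823]
 [ 0.     0.     0.     1.   ]]
[[447.03667362   0.         278.46643508]
 [  0.         447.03667362 202.94184017]
 [  0.           0.           1.        ]] [[-0.024 -0.989  0.149  0.346]
 [-1.     0.025  0.002  0.084]
 [-0.005 -0.149 -0.989  1.213]
 [ 0.     0.     0.     1.   ]]
```

View pics/top0.png

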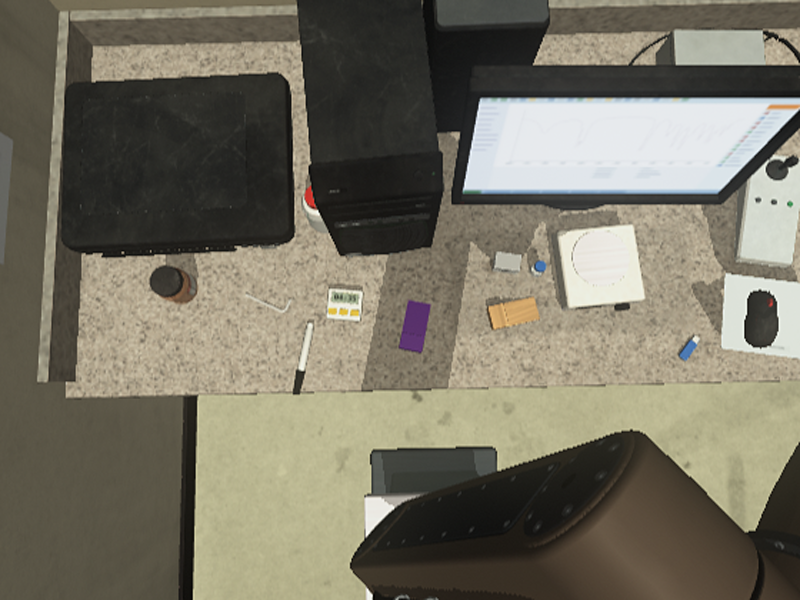

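View pics/scene0.png

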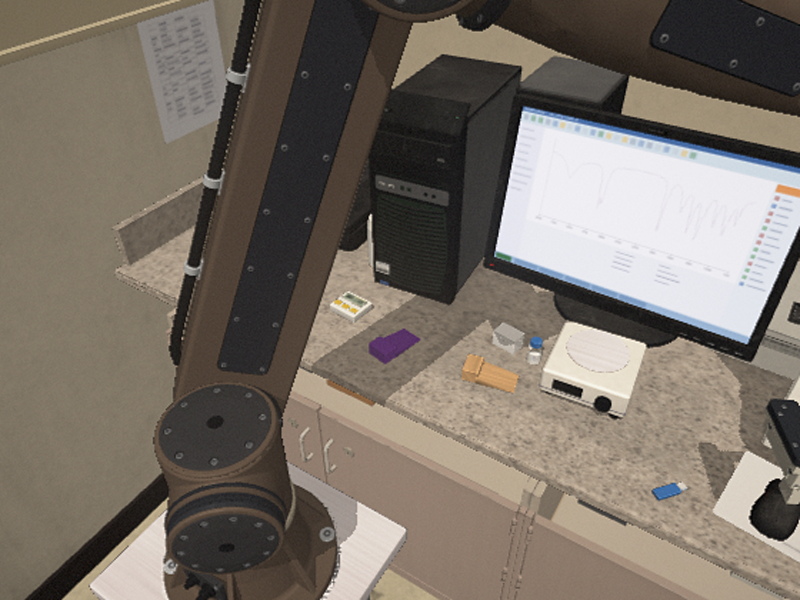

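The top view shows the stirrer at about (600,265), the wooden wedge at (513,313) with its heel left and thin end right, the box at (507,261) and the vial at (540,267). The purple wedge at (415,326) is a decoy.

```bash
cat > h.py <<'E'
import numpy as np, cv2
def ray(f,u,v,z):
    K,T=f["mtx"],f["cam_to_world"]; uv=np.atleast_2d(np.c_[u,v]).astype(float)
    d=np.c_[(uv[:,0]-K[0,2])/K[0,0],(uv[:,1]-K[1,2])/K[1,1],np.ones(len(uv))]@T[:3,:3].T
    return T[:3,3]+d*((z-T[2,3])/d[:,2])[:,None]
def proj(f,P):
    K,T=f["mtx"],f["cam_to_world"]; p=(np.atleast_2d(P)-T[:3,3])@T[:3,:3]
    return np.c_[p[:,0]/p[:,2]*K[0,0]+K[0,2],p[:,1]/p[:,2]*K[1,1]+K[1,2]]
E
python3 - <<'E'
from h import *
f=np.load("top0.npz"); c=f["color"]; hsv=cv2.cvtColor(c,cv2.COLOR_RGB2HSV)
def big(m,x0,x1,y0,y1):
    k=np.zeros_like(m);k[y0:y1,x0:x1]=m[y0:y1,x0:x1]
    return max(cv2.findContours(k,0,1)[0],key=cv2.contourArea)
w=big(cv2.inRange(hsv,(8,110,90),(22,255,255)),330,390,195,240)
s=big(cv2.inRange(hsv,(0,0,185),(40,60,255)),380,460,150,225)
for n,k,z in(("wedge",w,0.01),("stir",s,0.07)):
    P=ray(f,k[:,0,0],k[:,0,1],z)[:,:2].astype(np.float32)
    r=cv2.minAreaRect(P*1000); print(n,r,cv2.boxPoints(r).round(0).tolist(), cv2.approxPolyDP(k,2,True)[:,0].tolist())
o=cv2.resize(c[140:260,310:470],(800,600),interpolation=cv2.INTER_CUBIC)
cv2.imwrite("pics/crop.png",o[:,:,::-1])
E
```

```text
wedge ((479.2428283691406, -130.7060546875), (45.06294250488281, 90.28231811523438), 11.359186172485352) [[448.0, -91.0], [466.0, -179.0], [510.0, -171.0], [492.0, -82.0]] [[373, 208], [342, 214], [345, 229], [376, 223]]
stir ((554.4724731445312, -283.6769714355469), (141.62075805664062, 141.0544891357422), 4.677486896514893) [[478.0, -219.0], [490.0, -360.0], [631.0, -348.0], [619.0, -208.0]] [[442, 157], [400, 161], [391, 165], [399, 215], [451, 208]]
```

View pics/crop.png

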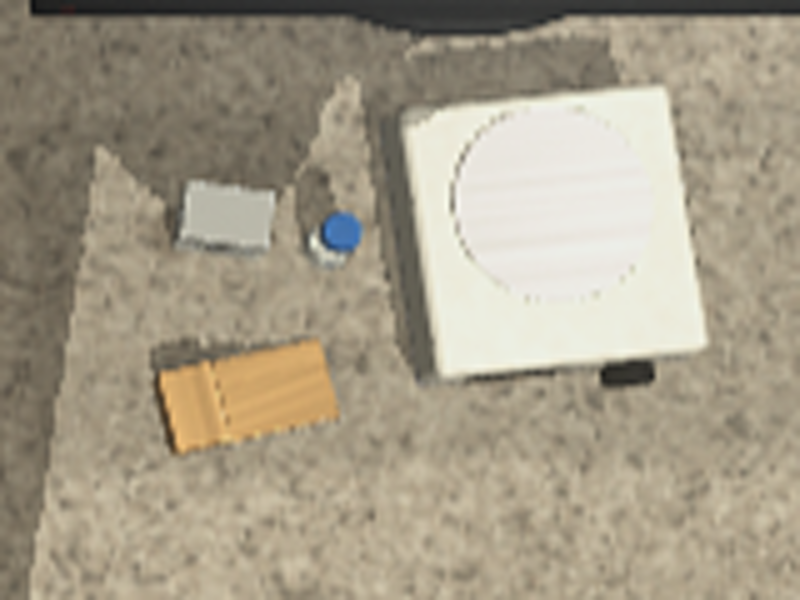

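```bash
python3 - <<'E'
from h import *
f=np.load("top0.npz")
C=np.array([[403,112],[666,87],[707,347],[440,378]])/5+[310,140]
P=ray(f,C[:,0],C[:,1],.07)[:,:2]*1000; print(P.round(1))
for i in range(4):
    d=P[(i+1)%4]-P[i]; print(np.hypot(*d).round(1),np.degrees(np.arctan2(d[1],d[0])).round(1))
print("plate",ray(f,[310+553/5],[140+204/5],.073)*1000)
W=np.array([[321,340],[339,416],[178,452],[160,373],[209,362],[226,440]])/5+[310,140]
Z=[.002,.002,.026,.026,.026,.026]
print("wedge",np.array([ray(f,u,v,z)[0]*1000 for (u,v),z in zip(W,Z)]).round(1))
for n,u,v,z in(("box",228,217,.034),("vial",342,232,.05)): print(n,ray(f,310+u/5,140+v/5,z)*1000)
E
```

```text
[[ 618.1 -210.2]
 [ 628.  -348.7]
 [ 490.2 -358.9]
 [ 477.6 -220.6]]
138.8 -85.9
138.2 -175.8
138.9 95.2
141.0 4.2
plate [[ 566.54800037 -284.10943084   73.        ]]
wedge [[ 507.9 -175.1    2. ]
 [ 466.  -182.5    2. ]
 [ 446.5  -90.7   26. ]
 [ 489.   -83.    26. ]
 [ 494.3 -109.5   26. ]
 [ 452.3 -116.5   26. ]]
box [[ 571.40659389 -122.16136683   34.        ]]
vial [[ 558.76124952 -179.1477873    50.        ]]
```

```bash
python3 -m jog '[[-1,[-15,16,0],-0.05],[-1,[-45,49,5],-0.15],[-1,[-84,90,10],-0.27],[-1,[-123,132,20],-0.4],[-1,[-162,174,30],-0.53],[-1,[-201,216,40],-0.66],[-1,[-240,258,50],-0.79],[-1,[-279,300,60],-0.92],[-1,[-318,342,70],-1.05],[-1,[-350,376,80],-1.17],[-1,[-374,402,90],-1.25],[-1,[-388,417,100],-1.29],[-1,[-388,417,100],-1.29],[-1,[-388,417,100],-1.29]]' 20
python3 - <<'E'
from station import status, optics
import cv2
for n in("top","wrist"):
    f=optics.grab_frame(n)["color"]
    if n=="top": f=f[120:270,290:490]
    cv2.imwrite(f"pics/{n}1.png",cv2.resize(f[:,:,::-1],(800,600)))
s=status.get_state();print(s)
E
```

```text
t: 1.85
eef_pos: [0.4622, -0.0574, 0.1406]
ee_rot: [3.141, -0.0, -1.388]
force: [0.8, -0.0, 0.7]
width: 0.0005
gripper_force: 0.0
{'t': 1.95, 'q': array([ 3.00032077e-01,  1.07300208e-01, -5.74274333e-01,  4.46461614e-05,
       -8.88915305e-01, -1.18255608e-01]), 'qd': array([-0.00457325, -0.00112263,  0.00181129,  0.00024061,  0.00189058,
        0.00070955]), 'joint_efforts': array([ 2.93035191e-01, -3.27864754e+01,  2.42024910e+01,  5.76614812e+00,
        2.67397903e-02,  3.50743303e-04]), 'eef_pos': array([ 0.4622919 , -0.05776227,  0.1408301 ]), 'ee_rot': array([-3.14128422e+00,  1.72944032e-06, -1.38899172e+00]), 'force': array([-0.85713928,  0.50955839, -0.87023428]), 'moment': array([-0.04930285,  0.08698659,  0.00276873]), 'gripper_force': 0.0, 'width': 9.325850251206216e-06}
```

View pics/wrist1.png

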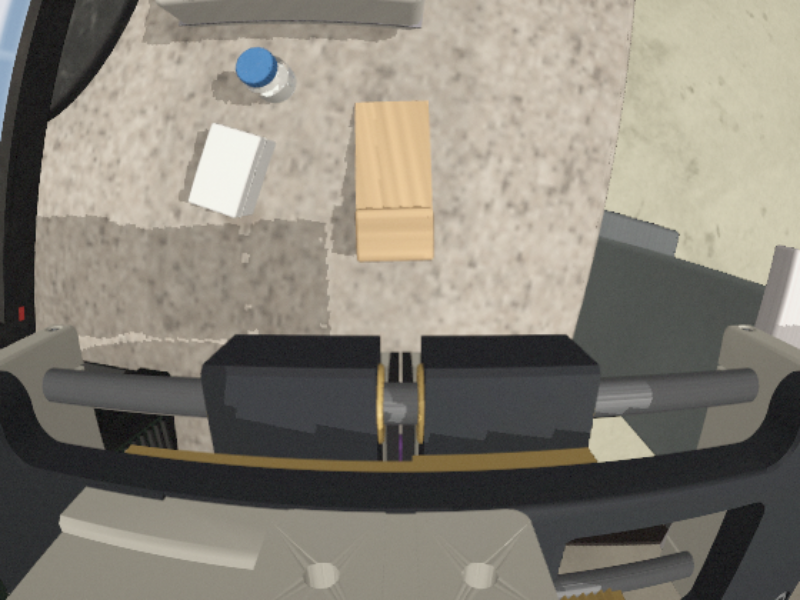

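The wrist view shows the wedge straight ahead at (395,180), aligned with the tool, and the vial and box are well to the left. I'll descend behind the heel and push.

```bash
python3 -m jog '[[-1,[0,0,30],0],[-1,[0,0,70],0],[-1,[0,0,105],0],[-1,[0,0,120],0],[-1,[0,0,120],0]]'
python3 -m jog '[[-1,[4,0,0],0],[-1,[9,0,0],0],[-1,[14,0,0],0],[-1,[18,0,0],0],[-1,[22,0,0],0],[-1,[28,0,0],0],[-1,[35,0,0],0],[-1,[42,0,0],0],[-1,[49,0,0],0],[-1,[56,0,0],0],[-1,[62,0,0],0],[-1,[66,0,0],0],[-1,[68,0,0],0],[-1,[68,0,0],0]]'
python3 - <<'E'
from station import status, optics
import cv2,numpy as np
f=optics.grab_frame("wrist");print(f["cam_to_world"].round(3))
g=optics.grab_frame("scene"); np.savez("scene1.npz",**g)
a=cv2.resize(f["color"],(400,300));b=cv2.resize(g["color"][200:320,300:460],(400,300),interpolation=cv2.INTER_CUBIC)
cv2.imwrite("pics/push1.png",np.hstack([a,b])[:,:,::-1])
s=status.get_state();print(s["force"],s["eef_pos"])
E
```

```text
t: 2.58
eef_pos: [0.4616, -0.058, 0.0198]
ee_rot: [3.139, -0.0, -1.389]
force: [-0.6, 0.3, 0.7]
width: 0.0006
gripper_force: 0.0
t: 4.32
eef_pos: [0.4747, -0.1242, 0.0205]
ee_rot: [3.141, -0.0, -1.388]
force: [-0.2, 0.4, -0.3]
width: 0.0006
gripper_force: 0.0
[[-0.983 -0.176 -0.046  0.487]
 [-0.182  0.952  0.245 -0.19 ]
 [ 0.     0.249 -0.968  0.165]
 [ 0.     0.     0.     1.   ]]
[-0.16088132 -0.43330824  0.07283973] [ 0.47469658 -0.12402276  0.02053657]
```

View pics/push1.png

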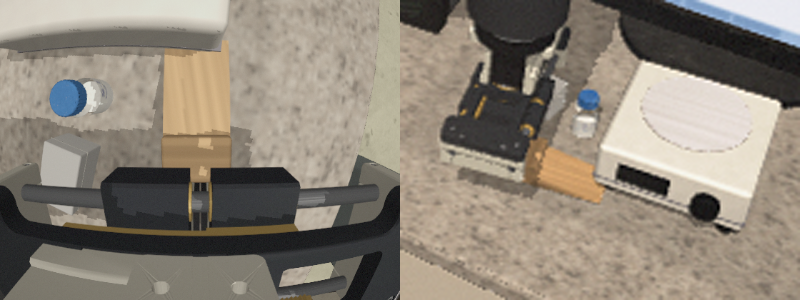

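The wedge is now under the left wall at the corner: the wrist view shows its front edge at (230,45) about in line with the housing corner. The thin end is almost at the foot, so I'll continue in small, force-checked steps.

```bash
python3 -m jog '[[-1,[5,0,0],0],[-1,[10,0,0],0],[-1,[14,0,0],0],[-1,[16,0,0],0]]' | grep -E "t:|pos|force: \["
for i in 1; do python3 -m jog '[[-1,[1.5,0,0],0],[-1,[3,0,0],0]]' | grep -E "t:|pos|force: \["; done
python3 -m jog '[[-1,[1.5,0,0],0],[-1,[3,0,0],0]]' | grep -E "t:|pos|force: \["
python3 -m jog '[[-1,[1,0,0],0],[-1,[2,0,0],0]]' | grep -E "t:|pos|force: \["
```

```text
t: 4.92
eef_pos: [0.4778, -0.1401, 0.0206]
ee_rot: [-3.142, -0.0, -1.388]
force: [-0.9, 0.5, 0.3]
t: 5.18
eef_pos: [0.4782, -0.1428, 0.0206]
ee_rot: [3.142, -0.0, -1.388]
force: [0.6, 0.2, -0.4]
t: 5.42
eef_pos: [0.4787, -0.1454, 0.0206]
ee_rot: [3.142, 0.0, -1.388]
force: [-1.6, 6.9, 2.0]
t: 5.68
eef_pos: [0.479, -0.1469, 0.0206]
ee_rot: [-3.141, 0.001, -1.388]
force: [-2.4, 9.5, 4.0]
```

```bash
python3 -m jog '[[-1,[0,0,0],0],[-1,[0,0,0],0]]' | grep -E "t:|pos|force: \["
python3 - <<'E'
from station import status, optics
from h import *
for n in("scene",):
    a=np.load("scene1.npz");g=optics.grab_frame(n); np.savez("scene2.npz",**g)
    c=np.array([proj(a,[.494,-.233,.07])[0]]).astype(int)[0]; print(c)
    x,y=c; A=[cv2.cvtColor(i["color"],cv2.COLOR_RGB2GRAY)[y-45:y+50,x-20:x+90].astype(np.float32) for i in(a,g)]
    print("shift px",cv2.phaseCorrelate(A[0][:, 35:].copy(),A[1][:,35:].copy()))
E
```

```text
t: 5.92
eef_pos: [0.479, -0.147, 0.0206]
ee_rot: [-3.142, 0.001, -1.388]
force: [-1.3, 7.8, 2.1]
[387 255]
shift px ((0.5406424936888143, -0.01183937192453044), 0.9991186923450894)
```

Wedge is snug at about 8–9 N, so now I'll back off, rise and press on the corner.

```bash
python3 -m jog '[[-1,[-4,0,0],0],[-1,[-15,0,0],0],[-1,[-25,0,0],0],[-1,[-25,0,-40],0],[-1,[-25,0,-85],0],[-1,[0,0,-95],0],[-1,[45,1,-95],0],[-1,[78,1,-90],0],[-1,[88,1,-85],0],[-1,[88,1,-80],0],[-1,[88,1,-75],0],[-1,[88,1,-75],0]]' | grep -E "t:|pos|force: \["
python3 -m jog '[[-1,[0,0,2],0],[-1,[0,0,5],0],[-1,[0,0,8],0],[-1,[0,0,9],0],[-1,[0,0,9],0]]' | grep -E "t:|pos|force: \["
python3 -m jog '[[-1,[0,0,1],0],[-1,[0,0,2],0],[-1,[0,0,2],0]]' | grep -E "t:|pos|force: \["
```

```text
t: 7.48
eef_pos: [0.4939, -0.2334, 0.0952]
ee_rot: [3.141, 0.0, -1.387]
force: [-1.2, -0.2, 1.9]
t: 8.1
eef_pos: [0.4941, -0.2344, 0.0864]
ee_rot: [3.141, 0.0, -1.388]
force: [-0.4, 0.4, -0.6]
t: 8.48
eef_pos: [0.4941, -0.2343, 0.0845]
ee_rot: [3.141, 0.0, -1.388]
force: [-0.3, -0.0, 0.2]
```

```bash
python3 -m jog '[[-1,[0,0,0.5],0],[-1,[0,0,1],0],[-1,[0,0,1],0]]' | grep -E "t:|pos|force: \["
python3 -m jog '[[-1,[0,0,0.5],0],[-1,[0,0,1],0],[-1,[0,0,1],0]]' | grep -E "t:|pos|force: \["
```

```text
t: 8.85
eef_pos: [0.4942, -0.2344, 0.0841]
ee_rot: [-3.141, -0.0, -1.388]
force: [-2.8, 1.4, 4.8]
t: 9.22
eef_pos: [0.4942, -0.2343, 0.0839]
ee_rot: [-3.141, -0.0, -1.387]
force: [-4.1, 2.5, 14.1]
```

```bash
python3 -m jog '[[-1,[0,0,0.6],0],[-1,[0,0,1.2],0],[-1,[0,0,1.2],0],[-1,[0,0,1.2],0]]' | grep -E "t:|pos|force: \["
python3 - <<'E'
from station import optics
import numpy as np
np.savez("scene3.npz",**optics.grab_frame("scene"))
E
python3 -m jog '[[-1,[0,0,-2],0],[-1,[0,0,-6],0],[-1,[0,0,-25],0],[-1,[0,0,-60],0],[-1,[0,0,-90],0],[-1,[-60,0,-100],0],[-1,[-110,0,-100],0],[-1,[-110,0,-100],0]]' | grep -E "t:|pos|force: \["
python3 - <<'E'
from station import optics
from h import *
g=optics.grab_frame("scene");t=optics.grab_frame("top")
gr=lambda a:cv2.cvtColor(a["color"],cv2.COLOR_RGB2GRAY)[215:300,425:490].astype(np.float32)
for n in(0,1,2,3): print(n,cv2.phaseCorrelate(gr(np.load(f"scene{n}.npz")),gr(g)))
t0=np.load("top0.npz")["color"];q=lambda c:cv2.cvtColor(c,cv2.COLOR_RGB2GRAY)[150:225,415:465].astype(np.float32)
print("top",cv2.phaseCorrelate(q(t0),q(t["color"])))
a=cv2.resize(g["color"][205:295,340:460],(400,300),interpolation=cv2.INTER_CUBIC);b=cv2.resize(t["color"][130:250,320:480],(400,300),interpolation=cv2.INTER_CUBIC)
cv2.imwrite("pics/end.png",np.hstack([a,b])[:,:,::-1])
E
```

```text
t: 9.72
eef_pos: [0.4942, -0.2343, 0.0837]
ee_rot: [-3.141, -0.001, -1.387]
force: [-8.3, 5.5, 24.1]
t: 10.78
eef_pos: [0.4738, -0.1239, 0.1818]
ee_rot: [-3.141, 0.0, -1.384]
force: [0.4, 0.5, -0.6]
0 ((0.06874650941771421, -0.02292611927344268), 0.997095000596694)
1 ((0.07397957553816781, -0.03839404072228092), 0.9975109653708375)
2 ((0.010016578440897206, -0.0011753277070170043), 0.9981683315686237)
3 ((0.0007505853134048834, -0.0027311414501056674), 0.9978385667742035)
top ((0.101760157911027, 0.7181835198546764), 0.28076015345255534)
```

View pics/end.png

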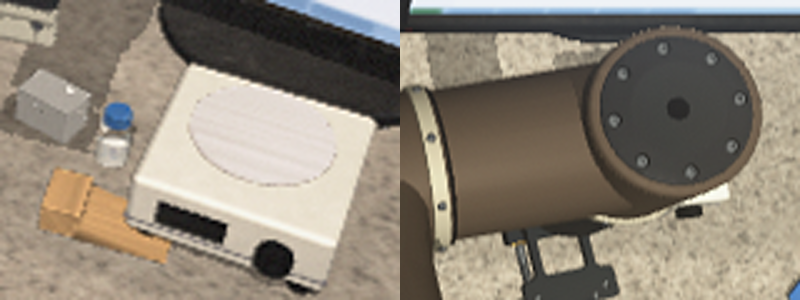

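The stirrer hasn't moved from its starting picture (0.07 px), and pressed versus unpressed is under 0.005 px, so it no longer rocks. The wedge shows under the corner at (110,215), and the robot is clear.

```bash
python3 -c "
from station import order
print(order.job_done())"
```

```text
the job is handed in; nothing more can be done
None
```

The wedge is snug under the short foot and left in place; the stirrer stayed level under a 24 N press at that corner with no visible rocking, and the job was handed in at about 11 s.

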